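Load a packet into a spring rack behind its drop catch

ROBOT

A 6-joint arm with a two-finger parallel gripper is mounted at the origin on a cart in front of the work surface, level with it; the furniture and walls round the work are solid. World frame = base frame: x ahead of the robot, y to its left, z up, the work surface at z = 0. Lengths are in m, angles in rad, forces in N, time in s.
With the tool pointing down it reaches from about 0.25 to 0.775 m from the base axis. Payload 8.9 kg.
Tool frame: the origin (TCP) lies at the very end of the fingers, on their centre line; the grasp point (between the pads) lies 19 mm behind it; z points along the fingers, x is the direction in which the jaws open and shut, and the axes are right-handed (so a half turn about z gives the same grasp; the last joint's range is limited). The gripper opens to 85 mm and grips with 20 to 120 N. Pads are 22 mm wide; open, the fingers measure 114 mm over their backs; the gripper's body (76 mm by 85 mm) begins 54 mm behind the grasp point. The pads swing forward as they close: fully open they stand 13 mm farther back than shut.
Start: joints at [1.11, 0.291, -0.153, 1.127, 0, 1.431], TCP at [0.166, 0.498, 0.231] pointing down, gripper open.
Joint ranges: [-2.52, 2.52], [-0.91, 1.74], [-1.3, 1.37], [-1.96, 2.02], [-1.52, 1.47], [-3.14, 3.14]. Speed limits (rad/s): [2.22, 2.22, 2.79, 3.14, 3.14, 3.14].

INTERFACE

Orientations are given as a unit quaternion [w, x, y, z].
In Python, from rig import r gives the robot as it stands.
- The arm moves only by the tool carry_out, never from a script. Its argument "series" is text: rows parted by semicolons, each of 7 numbers parted by spaces: the turn, a rotation vector about the tool's x, y, z in units of 5 degrees (1.0 is 5 degrees), then the shift along the tool's x, y, z in units of 25 mm (1.0 is 25 mm), then the finger opening in mm, from 0 to 85.4. In form: wx wy wz tx ty tz jaw; .... A call has 1 to 12 rows; each row is the pose to reach, as a shift and turn from the pose commanded when the call began, along the tool's axes at that moment; what a row does not reach only later rows make up. A row lasts 1/10 s, in which the tool goes at most 50 mm and 8.59 degrees, less where a joint would pass 70% of its speed; a pose out of reach is approached as far as the arm can. A call with a gripper value outside its range is refused whole. The fingers move at their own pace and stop on an object; the grip force is fixed at half the most. Time passes only in rows, so rows that repeat a pose let the fingers close. It gives the time, the measured TCP pose, the force and the opening at its end, in the units of the state.
- r.sense(): the state, without advancing time (a new reading comes with each control period).
- r.capture(name): name is "scene" or "top" or "wrist"; returns (picture, depth): 480x640x3 uint8, red, green, blue; 480x640 float32, m along the optical axis (not along the pixel's ray), 0 where there is no reading.
- r.camera_model(name): a dict with "K" (3x3 intrinsics, pixels), "origin" and "rotation" of the camera in the world. Camera axes: x right, y down, z forward; pixel columns grow to the right and rows downward; lengths in m; the calibration is good to about 2 mm. A picture is of the moment at which its call begins: read the wrist's pose just before it. camera_model takes no time and is no camera call; for the wrist camera it gives the pose at the moment of the call.
- r.hand_in(): hands the job in, once; it reports no verdict.
Trained networks look in the newest picture that a camera, given by its name, has taken for a name from the list of things; names that differ only in an ending like _2 or _b are one class to them, and where a whole thing is asked for, a point or a joint stands for the part that bears it (a point fixed in the world has none). Each returns a list of dicts, best first, with "conf" (0 to 1); they miss things now and then, are a little off and sometimes report something else, mostly with a low value. They report only what shows in the picture. A call takes as long as a camera call.
- r.silhouettes(camera, target): "mask" (480x640 bool, what is visible of it) and "centre" ([column, row] in pixels, amid what is visible of it).
The state is a dict: "clock": time; "q": joint angles; "qvel": joint speeds; "effort": joint torques, N m; "tool_pos": TCP position; "ee_rot": TCP orientation; "ft_force": force on the tool from outside, world axes, zero at the start; "ft_torque": the same for the moment, N m; "width": finger opening in m.
Only numpy, scipy, OpenCV 4.12 (cv2) and the standard library are available. Lean on these libraries where they do the work, as an engineer would, in place of code of your own. Each camera call takes 0.05 s, during which the arm holds its last target.

TASK

Lay the narrow white packet flat at the mouth of the metal packet rack and slide it in lengthways so that its own leading edge lifts the drop catch, on against the spring pusher until the catch falls behind it. Don't touch the catch with the robot, don't ram the pusher against its end stop, and ease the packet back gently until the catch carries the spring's push before you let go. Leave the other things on the worktop where they are.

Things in the scene. Friction and masses are not known exactly. Their poses are not given: they have to be found in the camera images.
- packet: Narrow white cardboard packet, a rigid box 135 x 62 x 30 mm, 80 g more or less, lying flat (30 mm high) on the worktop to the left of the rack. Origin at the centre of one 62 x 30 mm end face; its z axis runs 135 mm along the packet to the other end, y across the 62 mm width (grip it across this), x across the 30 mm thickness. Either end may go in first.
- packet_mid (a point): Centre of the packet, 67.5 mm from both ends; axes as the packet's.
- packet_rack: Fixed low metal rack, origin at worktop height, x the way in (mouth to pusher), y across, z up; lane middle y = 0. Base plate 4 mm thick, x -100..200, y -55..55 mm: the packet slides on it. On it is clamped a frame that carries catch and pusher together; its setting e along x is NOT measured, -14 to +14 mm. Catch nose: from x = e - 44, 45 mm high (62 raised). Arch 58 high, 91 wide at x = e + 115.
- rack_rails (a point): Point on the lane's middle at the base plate's top, 65 mm in from the rack's origin, axes as the rack's: here two guide rails begin (up to 26 mm above the worktop), flared at first, then 68 mm apart from 21 mm farther in. Nearer the mouth the plate is open at both sides, so fingers may hold the long sides of the packet's rear 50 mm all the way in.
- rack_rest (a point): Point on the lane's middle at the plate's top, 0 mm from the rack's origin in x, axes as the rack's: the loaded packet's rear end lies e (-14..+14 mm) from here along x. Its front top edge meets the catch's sloping nose at x = e - 30 mm, its front end the pusher at e + 123 mm; the catch falls when the rear end passes e; 5 mm farther the pusher hits its hard stop.
- rack_pusher (a point): Point on the lane's middle at the plate's top, 123 mm in, axes as the rack's: the sprung pusher's face stands e (-14..+14 mm) from here. Spring about 4 N at first touch, 7 N where the catch falls, 9 N just before the hard stop. Never press the packet on the pusher with over 22 N, nor on the catch with over 20 N (letting go before the catch bears makes it snap).
- drop_catch (a joint): Gravity catch, a metal lever 14 mm wide with a nose 24 mm wide, on the lane's middle above the packet, hinged 115 mm farther in than its nose; it passes between the fingers. Hinge angle in rad: 0 = down at rest, grows as the nose rises; about 0.10 riding on the packet; about 0 again once fallen behind it.
- salt_shaker: Salt shaker 44 x 44 x 90 mm, bystander; origin at its foot.
- spice_jar: Spice jar 44 x 44 x 105 mm, bystander; origin at its foot.

How it is judged:
On the way, in this order (a step that is already met when the one before it is completed fails the run):
1. the catch is lifted and rides on the packet (value of joint drop_catch above 0.07 rad and contact force between packet and drop_catch above 0.1 N), for 0.2 s.
2. the catch has fallen behind the packet and the packet, still held by the fingers, is eased back onto it (value of joint drop_catch below 0.03 rad and contact force between packet and drop_catch above 2 N and contact force between the fingers and packet above 2 N), for 0.2 s.
At the end, for the whole second after the job is handed in: The packet lies flat in the lane (centre within 10 mm of the lane's middle, within 0.1 rad of its direction, resting on the base plate), the catch is down (below 0.03 rad) behind its rear end, and the spring presses the packet on the catch (more than 2 N); the packet is at rest (value of joint drop_catch below 0.03 rad and contact force between packet and drop_catch above 2 N and x of packet_mid in the frame of packet_rack between 0.05 and 0.085 m and y of packet_mid in the frame of packet_rack between -0.01 and 0.01 m and z of packet_mid in the frame of packet_rack below 0.023 m and angle between the z axis of packet and the x axis of packet_rack, either way round below 0.1 rad and linear speed of packet below 0.02 m/s); the robot touches nothing.
It fails at once if the robot touches the catch (contact force between any of the fingers, the arm and drop_catch above 0.5 N).
It fails at once if the packet is rammed against the pusher with more than 22 N (contact force between packet and spring_pusher above 22 N).
It fails at once if the packet is snapped or pulled against the catch with more than 20 N (contact force between packet and drop_catch above 20 N).
It fails at once if a bystander is moved by more than 30 mm (distance of any of salt_shaker, spice_jar from where it was at the start of the episode above 0.03 m).
It also fails if it takes over 72 s, if anything falls off the work surface, if the arm or the gripper's body presses on something with over 40 N, if the wrist force passes 120 N, or if a joint passes its speed limit or range.

## Working session

There is one attempt and no reset: what is moved stays moved. The work goes in short steps, Python scripts to look and compute and a tool call to move; the robot and the scene stay as the last step left them, time stands still between calls to the robot, and variables do not carry over. Pictures are saved under pics/ and viewed, and the job is handed in when it is done.

Besides the shell and the picture viewer there is one more tool, called after "Emit:" by a JSON object that holds its "method" and its "body". carry_out: Moves the arm, as the interface text tells. Its arguments: {"type":"object","properties":{"series":{"type":"string"}},"required":["series"]}

```bash
ls; mkdir -p pics; python3 - <<'E'
from rig import r
import cv2
s=r.sense(); print(s)
for n in ("scene","top","wrist"):
    p,d=r.capture(n); cv2.imwrite(f"pics/a_{n}.png",p[:,:,::-1]); m=r.camera_model(n); print(n,m)
E
```

```text
pics
{'clock': 0.0, 'q': array([ 1.10969330e+00,  2.91290829e-01, -1.54151930e-01,  1.12667407e+00,
        2.75454402e-05,  1.43147903e+00]), 'qvel': array([-2.88928002e-04, -6.42734400e-05,  5.31092410e-05,  1.10808307e-03,
       -5.94405582e-04,  1.30161133e-04]), 'effort': array([-2.41134891e-03, -5.37149227e+01,  3.31363285e+01,  1.59263914e-02,
       -1.61256180e-04, -2.93322444e-05]), 'tool_pos': array([0.1658353 , 0.49765509, 0.23071726]), 'ee_rot': array([ 2.95740612e-04,  8.11252298e-01,  5.84695881e-01, -5.90471818e-04]), 'ft_force': array([-0.76632896,  0.20290466, -0.73815705]), 'ft_torque': array([ 0.00670532, -0.01451472, -0.04568237]), 'width': 0.0855338955499117}
scene {'K': array([[470.04530955,   0.        , 319.47714   ],
       [  0.        , 470.04530955, 239.16282192],
       [  0.        ,   0.        ,   1.        ]]), 'origin': array([ 0.08880683, -0.00305981,  0.83329292]), 'rotation': array([-0.19491264,  0.69983226, -0.66355738,  0.17870499])}
top {'K': array([[456.69389806,   0.        , 322.54395676],
       [  0.        , 456.69389806, 235.36530198],
       [  0.        ,   0.        ,   1.        ]]), 'origin': array([0.48429983, 0.0206434 , 0.92290853]), 'rotation': array([-0.04845949,  0.70667998, -0.70544512,  0.02454131])}
wrist {'K': array([[341.30937834,   0.        , 313.40200618],
       [  0.        , 341.30937834, 242.2246052 ],
       [  0.        ,   0.        ,   1.        ]]), 'origin': array([0.10125296, 0.5202232 , 0.37254477]), 'rotation': array([0.11154437, 0.80362215, 0.57917495, 0.07940826])}
```

View pics/a_scene.png

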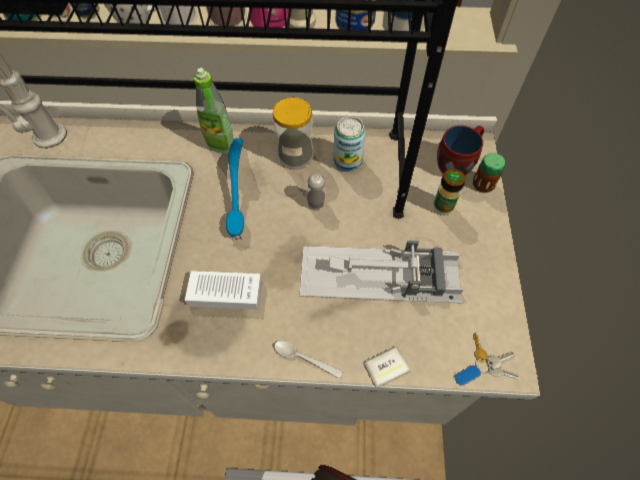

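View pics/a_top.png

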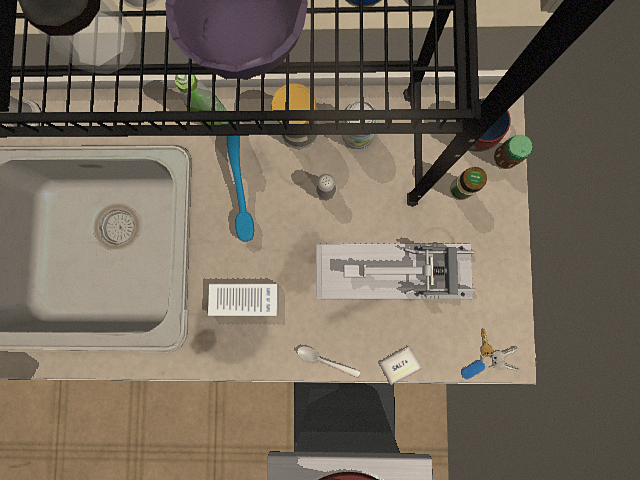

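```bash
cat > h.py <<'E'
import numpy as np, cv2
from scipy.spatial.transform import Rotation as R
def rot(q): return R.from_quat([q[1],q[2],q[3],q[0]]).as_matrix()
def cloud(d,m):
    v,u=np.indices(d.shape); K=m['K']
    p=np.stack([(u-K[0,2])/K[0,0]*d,(v-K[1,2])/K[1,1]*d,d],-1)
    return p@rot(m['rotation']).T+m['origin']
E
python3 - <<'E'
from rig import r
from h import *
for n in ("scene","top"):
    p,d=r.capture(n); m=r.camera_model(n); c=cloud(d,m); np.save(f"{n}_c.npy",c); np.save(f"{n}_p.npy",p)
    for t in ("packet","packet_rack","drop_catch","salt_shaker","spice_jar"):
        for o in r.silhouettes(n,t)[:2]:
            k=o['mask']&(d>0); q=c[k]
            print(n,t,round(o['conf'],2),o['centre'],k.sum(),np.percentile(q,[2,50,98],axis=0).round(3).tolist())
            if t in("packet","packet_rack") and o['conf']>.5:
                np.save(f"{n}_{t}.npy",o['mask'])
                for lo,hi in ((.002,.008),(.024,.036),(.04,.08)):
                    z=q[(q[:,2]>lo)&(q[:,2]<hi)]
                    if len(z)>50:
                        b=cv2.minAreaRect((z[:,:2]*1000).astype(np.float32)); print('  z',lo,np.median(z[:,2]).round(4),b,len(z))
    # table height near
    print(n, 'table z', np.median(c[330:340,230:260,2]), np.median(c[230:235,280:300,2]))
E
```

```text
scene packet 0.85 [221.8, 291.3] 2605 [[0.42, 0.139, 0.005], [0.445, 0.204, 0.029], [0.48, 0.271, 0.033]]
  z 0.002 0.0053 ((425.20989990234375, 194.522705078125), (51.648277282714844, 142.89578247070312), 23.727497100830078) 85
  z 0.024 0.0297 ((451.0267028808594, 206.52908325195312), (136.42608642578125, 64.30746459960938), 89.528076171875) 2226
scene packet 0.25 [366.0, 262.9] 675 [[0.497, -0.154, 0.029], [0.507, -0.061, 0.045], [0.517, 0.006, 0.056]]
scene drop_catch 0.75 [367.4, 265.3] 707 [[0.497, -0.152, 0.028], [0.507, -0.061, 0.045], [0.517, 0.005, 0.056]]
scene drop_catch 0.57 [451.3, 191.0] 1005 [[0.651, -0.247, 0.005], [0.658, -0.222, 0.077], [0.691, -0.205, 0.107]]
scene salt_shaker 0.84 [317.1, 190.7] 604 [[0.65, 0.025, 0.007], [0.658, 0.042, 0.056], [0.68, 0.062, 0.089]]
scene spice_jar 0.68 [447.5, 191.0] 967 [[0.651, -0.244, 0.006], [0.658, -0.222, 0.077], [0.69, -0.205, 0.107]]
scene table z -0.0005068178598791051 -0.00016576388237865558
top packet 0.97 [239.9, 296.8] 2276 [[0.421, 0.141, 0.007], [0.452, 0.205, 0.031], [0.481, 0.273, 0.034]]
  z 0.024 0.0306 ((451.
[... 374 characters left out ...]
 -126.37320709228516), (234.60536193847656, 88.5062026977539), 87.04261016845703) 279
  z 0.04 0.0453 ((490.40850830078125, -74.18858337402344), (92.95916748046875, 159.03646850585938), 13.48007869720459) 62
top drop_catch 0.63 [379.2, 264.6] 857 [[0.497, -0.15, 0.003], [0.509, -0.059, 0.045], [0.522, 0.009, 0.057]]
top salt_shaker 0.96 [328.0, 190.2] 425 [[0.65, 0.027, 0.022], [0.663, 0.045, 0.08], [0.684, 0.063, 0.09]]
top spice_jar 0.84 [466.2, 183.8] 807 [[0.651, -0.244, 0.015], [0.667, -0.218, 0.103], [0.69, -0.203, 0.108]]
top spice_jar 0.66 [385.6, 275.3] 6490 [[0.456, -0.239, 0.001], [0.504, -0.07, 0.004], [0.562, 0.059, 0.026]]
top table z 0.000604455382229141 0.00038644675485693947
```

```bash
python3 - <<'E'
from h import *
# packet edges, both cams
for n in ("scene","top"):
    c=np.load(f"{n}_c.npy"); k=np.load(f"{n}_packet.npy"); 
    q=c[k&(c[...,2]>.025)&(c[...,2]<.036)]
    X=q[:,:2]-q[:,:2].mean(0); 
    b=cv2.minAreaRect((q[:,:2]*1000).astype(np.float32))
    xs=np.arange(.15,.27,.005); mid=[];
    for y in xs:
        s=q[abs(q[:,1]-y)<.0025]; mid.append((s[:,0].min()+s[:,0].max())/2)
    f=np.polyfit(xs,mid,1); print(n,'slope dx/dy',f[0],'x@.207',np.polyval(f,.207), 'y ext',q[:,1].min(),q[:,1].max(), 'x',np.percentile(q[:,0],[1,99]))
c=np.load("top_c.npy"); p=np.load("top_p.npy")
for n in ("top","scene"):
    c=np.load(f"{n}_c.npy")
    reg=(c[...,0]>.43)&(c[...,0]<.58)&(c[...,1]>-.27)&(c[...,1]<.085)
    z=reg&(c[...,2]>.0022)&(c[...,2]<.008)
    q=c[z]; ys=np.arange(-.22,.05,.01); lo=[];hi=[]
    for y in ys:
        s=q[abs(q[:,1]-y)<.003]; lo.append(np.percentile(s[:,0],1)); hi.append(np.percentile(s[:,0],99))
    lo=np.array(lo);hi=np.array(hi)
    print(n,'lo',np.polyfit(ys,lo,1),'hi',np.polyfit(ys,hi,1),lo.round(3),hi.round(3))
    for x in np.arange(.46,.56,.01):
        s=q[abs(q[:,0]-x)<.003]; print(round(x,3),s[:,1].min().round(4),s[:,1].max().round(4),end=' | ')
    print()
    s=c[reg&(c[...,2]>.035)&(c[...,2]<.075)]
    for y in np.arange(-.25,.03,.008):
        t=s[abs(s[:,1]-y)<.004]
        if len(t): print(round(y,3),len(t),t[:,0].min().round(3),t[:,0].max().round(3),np.median(t[:,2]).round(3),t[:,2].max().round(3))
im=cv2.imread("pics/a_top.png")[230:310,300:490]; cv2.imwrite("pics/b_top.png",cv2.resize(im,None,fx=4,fy=4,interpolation=2))
im=cv2.imread("pics/a_scene.png")[230:315,290:475]; cv2.imwrite("pics/b_scene.png",cv2.resize(im,None,fx=4,fy=4,interpolation=2))
E
```

```text
scene slope dx/dy -0.0001679740432888435 x@.207 0.4506433378757745 y ext 0.1383960620083336 0.2745064532211205 x [0.41993022 0.48153015]
top slope dx/dy -0.004636734635876984 x@.207 0.451220965198881 y ext 0.14004523914613715 0.2756658745202496 x [0.42125778 0.48127249]
top lo [0.01348625 0.44244912] hi [0.00291288 0.57041997] [0.439 0.434 0.45  0.435 0.443 0.433 0.434 0.451 0.447 0.436 0.435 0.448
 0.451 0.437 0.436 0.439 0.437 0.44  0.454 0.442 0.441 0.438 0.436 0.454
 0.436 0.454 0.435] [0.56  0.573 0.573 0.564 0.568 0.573 0.577 0.575 0.568 0.572 0.569 0.571
 0.569 0.562 0.57  0.57  0.569 0.573 0.574 0.572 0.575 0.57  0.574 0.563
 0.572 0.572 0.564]
0.46 -0.2637 0.0847 | 0.47 -0.264 0.0808 | 0.48 -0.2664 0.0848 | 0.49 -0.2682 0.0809 | 0.5 -0.2671 0.079 | 0.51 -0.2673 0.071 | 0.52 -0.2537 0.067 | 0.53 -0.2698 0.0832 | 0.54 -0.268 0.0792 | 0.55 -0.2668 0.0833 | 0.56 -0.259 0.0834 | 
-0.21 26 0.466 0.552 0.036 0.039
-0.202 186 0.464 0.554 0.037 0.042
-0.194 179 0.464 0.554 0.037 0.041
-0.186 10 0.471 0.55 0.036 0.041
-0.162 14 0.468 0.552 0.036 0.057
-0.154 76 0.462 0.556 0.056 0.062
[... 1435 characters left out ...]

-0.154 121 0.46 0.557 0.052 0.059
-0.146 184 0.459 0.558 0.052 0.061
-0.138 77 0.463 0.553 0.046 0.059
-0.13 33 0.501 0.515 0.045 0.048
-0.122 28 0.501 0.515 0.045 0.048
-0.114 33 0.501 0.514 0.046 0.048
-0.106 30 0.501 0.515 0.045 0.05
-0.098 28 0.501 0.514 0.045 0.049
-0.09 29 0.501 0.515 0.045 0.047
-0.082 37 0.501 0.515 0.046 0.049
-0.074 29 0.501 0.515 0.045 0.048
-0.066 28 0.501 0.514 0.046 0.047
-0.058 29 0.501 0.514 0.045 0.048
-0.05 33 0.5 0.513 0.045 0.048
-0.042 32 0.5 0.516 0.045 0.048
-0.034 41 0.496 0.519 0.044 0.048
-0.026 14 0.496 0.519 0.043 0.045
-0.018 8 0.495 0.517 0.036 0.037
-0.01 37 0.497 0.52 0.037 0.04
-0.002 46 0.496 0.52 0.04 0.043
0.006 45 0.496 0.519 0.042 0.045
```

View pics/b_top.png

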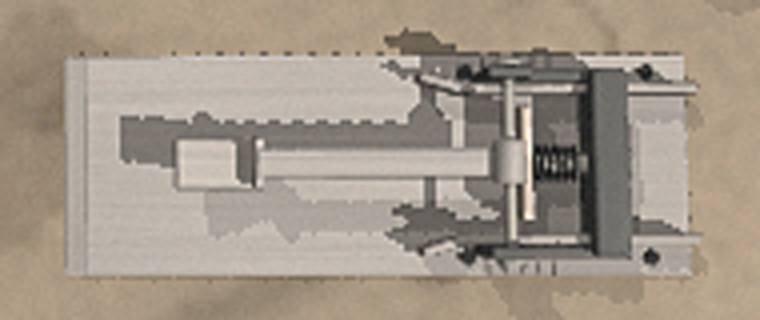

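View pics/b_scene.png

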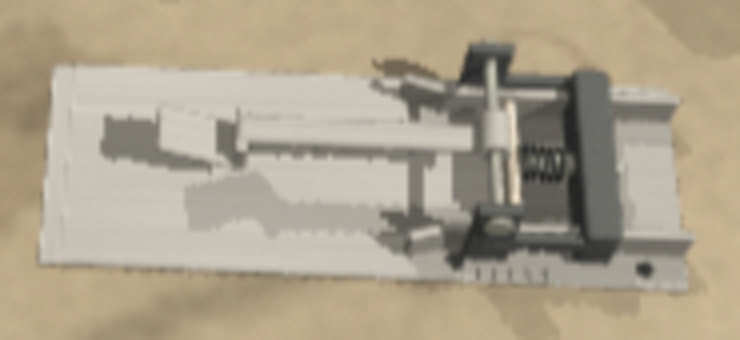

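```bash
python3 - <<'E'
from rig import r
from h import *
def px(n,u,v,z):
    m=r.camera_model(n); K=m['K']; d=rot(m['rotation'])@np.array([(u-K[0,2])/K[0,0],(v-K[1,2])/K[1,1],1]); o=m['origin']
    return (o+d*(z-o[2])/d[2]).round(4)
T=lambda a,b,z:px("top",300+(a+.5)/4-.5,230+(b+.5)/4-.5,z)
S=lambda a,b,z:px("scene",290+(a+.5)/4-.5,230+(b+.5)/4-.5,z)
for l,a in dict(mouthT=(66,58),mouthB=(66,275),endT=(685,56),endB=(692,275)).items(): print('top',l,T(*a,.004))
for l,a in dict(mouthT=(56,68),mouthB=(40,263),endB=(688,290)).items(): print('scene',l,S(*a,.004))
print('nose top',T(176,140,.045),T(176,188,.045),T(236,188,.036))
print('nose sc',S(160,106,.045),S(160,150,.045))
print('pusher',T(520,105,.03),T(520,218,.03), S(508,100,.03))
print('barrel/hinge', T(510,160,.055))
E
```

```text
top mouthT [0.5618 0.0649 0.004 ]
top mouthB [0.4531 0.0643 0.004 ]
top endT [ 0.563  -0.2447  0.004 ]
top endB [ 0.4545 -0.2449  0.004 ]
scene mouthT [0.5601 0.0625 0.004 ]
scene mouthB [0.4524 0.0624 0.004 ]
scene endB [ 0.4545 -0.2454  0.004 ]
nose top [0.5189 0.0099 0.045 ] [0.496  0.0099 0.045 ] [ 0.4962 -0.0191  0.036 ]
nose sc [0.5185 0.0082 0.045 ] [0.495  0.0071 0.045 ]
pusher [ 0.5368 -0.1572  0.03  ] [ 0.4823 -0.1561  0.03  ] [ 0.5386 -0.1604  0.03  ]
barrel/hinge [ 0.5094 -0.147   0.055 ]
```

```bash
cat >> h.py <<'E'
def delta(s,tgt,phi=0):
    A=rot(s['ee_rot']); 
    c,si=np.cos(phi),np.sin(phi); B=np.array([[c,si,0],[si,-c,0],[0,0,-1.]])
    w=R.from_matrix(A.T@B).as_rotvec()/np.radians(5); t=A.T@(np.array(tgt)-s['tool_pos'])/.025
    return w.round(3),t.round(3)
E
python3 - <<'E'
from rig import r
from h import *
s=r.sense(); print(delta(s,[.451,.2525,.12]))
E
```

```text
(array([-0.0000e+00, -1.0000e-03,  1.4313e+01]), array([-5.715, 13.92 ,  4.453]))
```

Emit:
{"method": "carry_out", "body": {"series": "0 0 1.4 -0.57 1.39 0.44 85;0 0 2.8 -1.14 2.78 0.89 85;0 0 4.3 -1.71 4.18 1.34 85;0 0 5.7 -2.29 5.57 1.78 85;0 0 7.2 -2.86 6.96 2.23 85;0 0 8.6 -3.43 8.35 2.67 85;0 0 10 -4 9.74 3.12 85;0 0 11.5 -4.57 11.14 3.56 85;0 0 12.9 -5.14 12.53 4 85;0 0 14.31 -5.715 13.92 4.453 85;0 0 14.31 -5.715 13.92 4.453 85;0 0 14.31 -5.715 13.92 4.453 85"}}

```text
clock: 1.95
tool_pos: [0.4511, 0.2518, 0.1197]
ee_rot: [0.0, 1.0, -0.0, -0.0]
ft_force: [-0.8, 0.3, 0.4]
width: 0.0853
```

```bash
python3 - <<'E'
from rig import r
from h import *
s=r.sense(); print(s['clock'],s['tool_pos'],s['ee_rot'],s['ft_force'],s['q']); 
m=r.camera_model("wrist")
p,d=r.capture("wrist"); cv2.imwrite("pics/c_wrist.png",p[:,:,::-1])
c=cloud(d,m)
for o in r.silhouettes("wrist","packet")[:1]:
    q=c[o['mask']&(d>0)]; q=q[(q[:,2]>.022)&(q[:,2]<.038)]
    print(o['conf'],np.median(q[:,2]),cv2.minAreaRect((q[:,:2]*1000).astype(np.float32)))
    k=cv2.minAreaRect(np.argwhere(o['mask'])[:,::-1].astype(np.float32));print(k)
# fingers in view
A=rot(s['ee_rot']); t=(c-s['tool_pos'])@A
near=(d>0)&(d<.2); q=t[near]; print(near.sum()); 
if near.sum(): print(np.percentile(q,[0,2,50,98,100],axis=0).round(4))
print(delta(s,[.451,.2525,.003]))
E
```

```text
1.95 [0.45114104 0.25180716 0.1196602 ] [ 5.68260000e-05  9.99999806e-01 -4.07551647e-04 -4.66893669e-04] [-0.78386628  0.33071501  0.44268188] [ 3.67366408e-01  3.67992066e-01 -3.55933677e-01  8.47782790e-01
  2.29680981e-04  1.93897773e+00]
0.62 0.029390279825181248 ((452.2458801269531, 207.85472106933594), (62.12771224975586, 135.877685546875), 0.16349045932292938)
((314.0, 294.0), (172.0, 88.0), 90.0)
67135
[[-0.0742 -0.0219 -0.1026]
 [-0.0674 -0.0205 -0.0999]
 [ 0.0017 -0.0118 -0.0783]
 [ 0.0689  0.008  -0.024 ]
 [ 0.075   0.0127 -0.0115]]
(array([ 0.001,  0.011, -0.009]), array([-1.000e-03, -2.800e-02,  4.666e+00]))
```

View pics/c_wrist.png

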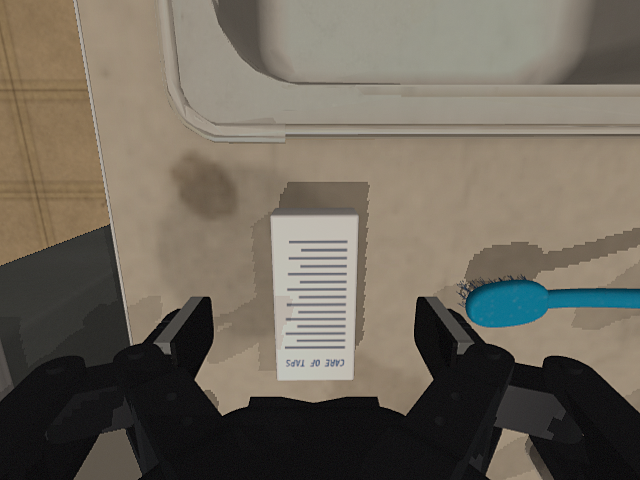

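Emit:
{"method": "carry_out", "body": {"series": "0 0 0 0 0 1 85;0 0 0 0 0 2 85;0 0 0 0.04 -0.04 3 85;0 0 0 0.04 -0.04 4 85;0 0 0 0.04 -0.04 4.5 85;0 0 0 0.04 -0.04 4.87 85;0 0 0 0.04 -0.04 4.87 85"}}

```text
clock: 2.75
tool_pos: [0.4514, 0.2537, -0.0021]
ee_rot: [0.0, 1.0, 0.001, -0.0]
ft_force: [-0.9, 0.2, -0.0]
width: 0.0855
```

Emit:
{"method": "carry_out", "body": {"series": "0 0 0 0 0 0 70;0 0 0 0 0 0 64;0 0 0 0 0 0 58;0 0 0 0 0 0 55;0 0 0 0 0 0 55;0 0 0 0 0 0 55;0 0 0 0 0 0 55;0 0 0 0 0 0 55"}}

```text
clock: 3.55
tool_pos: [0.4528, 0.2538, -0.0005]
ee_rot: [-0.0, 1.0, 0.0, 0.001]
ft_force: [-1.5, 0.1, 6.7]
width: 0.0609
```

```bash
python3 - <<'E'
from rig import r
from h import *
s=r.sense(); print(s['clock'],s['tool_pos'],s['ee_rot'],s['ft_force'],s['width']); 
p,d=r.capture("wrist"); cv2.imwrite("pics/d_wrist.png",p[:,:,::-1])
p,d=r.capture("scene"); cv2.imwrite("pics/d_scene.png",cv2.resize(p[180:360,130:370,::-1],None,fx=3,fy=3))
E
```

```text
3.55 [ 0.4528199   0.25378394 -0.00052509] [-4.30026334e-04  9.99999500e-01  7.45925206e-05  8.99760424e-04] [-1.47379064  0.11500103  6.69518237] 0.06093972207075264
```

View pics/d_wrist.png

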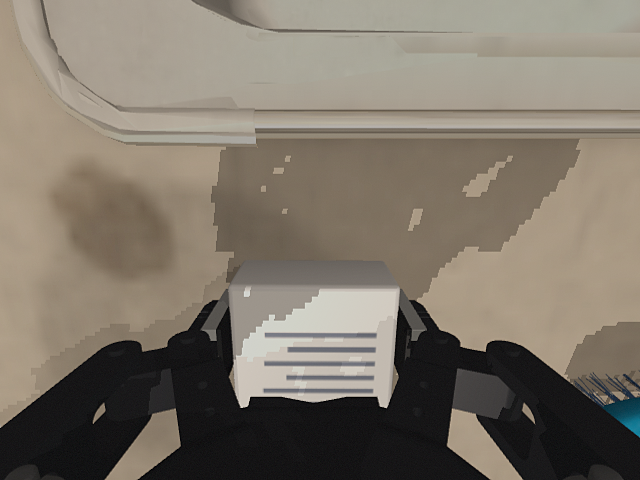

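View pics/d_scene.png

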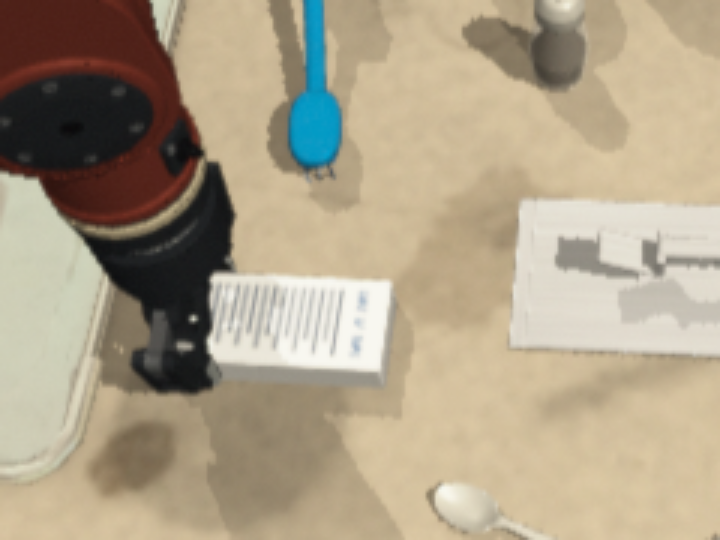

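Emit:
{"method": "carry_out", "body": {"series": "0 0 0 0 0 -0.3 55;0 0 0 0 0 -0.6 55;0 0 0 0.3 0.6 -0.6 55;0 0 0 0.75 1.4 -0.6 55;0 0 0 1.2 2.4 -0.6 55;0 0 0 1.7 3.4 -0.6 55;0 0 0 2.1 4.1 -0.6 55;0 0 0 2.24 4.39 -0.6 55;0 0 0 2.24 4.39 -0.6 55;0 0 0 2.24 4.39 -0.6 55"}}

```text
clock: 4.65
tool_pos: [0.5076, 0.1443, 0.0134]
ee_rot: [-0.0, 1.0, 0.0, -0.0]
ft_force: [-0.4, 0.0, -0.7]
width: 0.061
```

```bash
python3 - <<'E'
from rig import r
from h import *
s=r.sense(); print(s['clock'],s['tool_pos'],s['ee_rot'],s['ft_force'],s['width']); 
for n in("top","scene"):
    m=r.camera_model(n);p,d=r.capture(n); cv2.imwrite(f"pics/e_{n}.png",cv2.resize(p[180:360,210:480,::-1],None,fx=2.9,fy=2.9)); c=cloud(d,m)
    for o in r.silhouettes(n,"packet")[:1]:
        q=c[o['mask']&(d>0)]; print(o['conf'],np.percentile(q,[1,50,99],axis=0).round(4)); 
        zt=np.median(q[:,2]); q=q[abs(q[:,2]-zt)<.006]
        for y in np.arange(.03,.11,.01):
            t=q[abs(q[:,1]-y)<.005]
            if len(t)>5: print(round(y,2),t[:,0].min().round(4),t[:,0].max().round(4),np.median(t[:,2]).round(4))
E
```

```text
4.65 [0.50756237 0.14428311 0.01340927] [-1.78176616e-04  9.99999957e-01  1.73514897e-04 -1.54871599e-04] [-0.35416139  0.04185481 -0.74240735] 0.06095004477947671
0.65 [[0.4759 0.0322 0.0402]
 [0.5065 0.0764 0.0444]
 [0.5374 0.121  0.0479]]
0.03 0.4761 0.5375 0.0445
0.04 0.4761 0.5375 0.0444
0.05 0.4761 0.5375 0.0445
0.06 0.476 0.5375 0.0443
0.07 0.476 0.5376 0.0445
0.08 0.4759 0.5375 0.0446
0.09 0.4759 0.5374 0.0445
0.1 0.4759 0.5375 0.0443
0.58 [[0.4748 0.0305 0.0167]
 [0.4995 0.0811 0.0432]
 [0.5363 0.133  0.0466]]
0.03 0.4741 0.5337 0.0433
0.04 0.475 0.5363 0.0434
0.05 0.4743 0.5365 0.0436
0.06 0.4752 0.5377 0.0436
0.07 0.4737 0.5374 0.0437
0.08 0.4748 0.5372 0.0435
0.09 0.4746 0.5357 0.0435
0.1 0.4752 0.5374 0.0434
```

View pics/e_top.png

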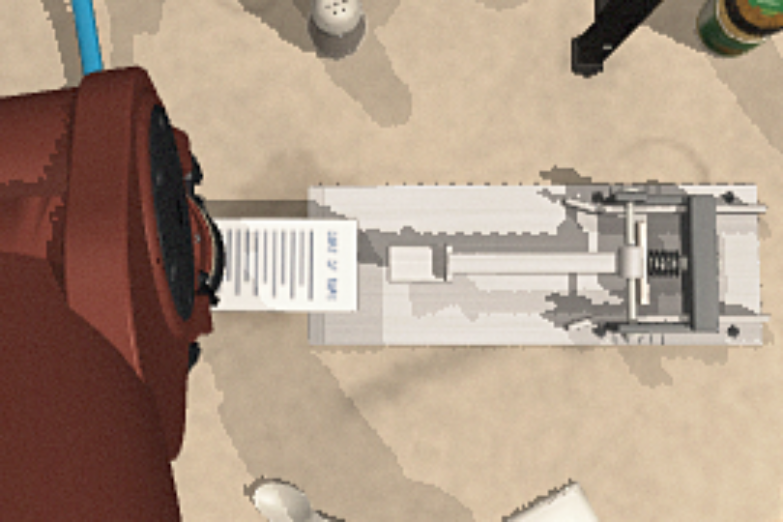

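View pics/e_scene.png

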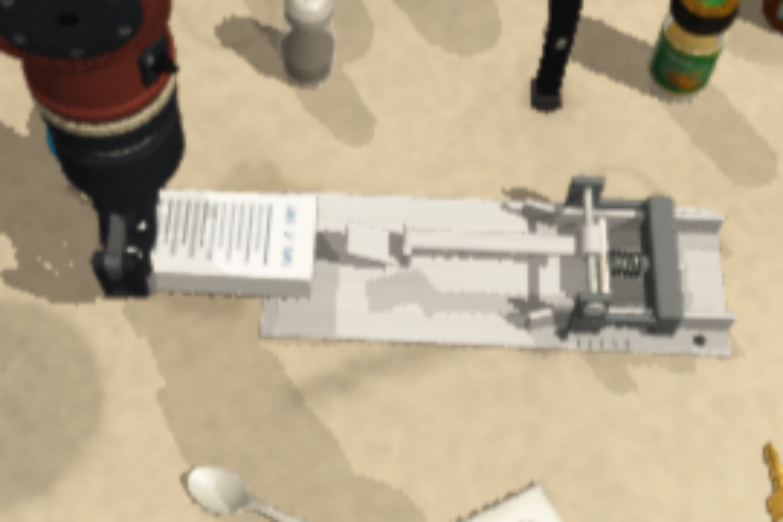

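Emit:
{"method": "carry_out", "body": {"series": "0 0 0 0.04 0 0.2 55;0 0 0 0.05 0 0.34 55;0 0 0 0.05 0 0.4 55;0 0 0 0.05 0 0.4 55;0 0 0 0.05 0 0.4 55"}}

```text
clock: 5.35
tool_pos: [0.5092, 0.1438, 0.0033]
ee_rot: [-0.0, 1.0, 0.0, -0.0]
ft_force: [-0.8, 1.0, 1.1]
width: 0.0608
```

Emit:
{"method": "carry_out", "body": {"series": "0 0 0 0 0.2 0 55;0 0 0 0 0.4 0 55;0 0 0 0 0.6 0 55;0 0 0 0 0.8 0 55;0 0 0 0 1.0 0 55;0 0 0 0 1.2 0 55;0 0 0 0 1.4 0 55;0 0 0 0 1.5 0 55;0 0 0 0 1.6 0 55;0 0 0 0 1.7 0 55;0 0 0 0 1.8 0 55;0 0 0 0 1.8 0 55"}}

```text
clock: 6.55
tool_pos: [0.5094, 0.0985, 0.0033]
ee_rot: [0.0, 1.0, 0.0, 0.0]
ft_force: [-0.1, 3.4, 4.5]
width: 0.0608
```

```bash
cat > look.py <<'E'
from rig import r
from h import *
import sys
k=sys.argv[1]
s=r.sense(); print(s['clock'],s['tool_pos'],s['ee_rot'],s['ft_force'],s['width']); 
for n in("top","scene"):
    m=r.camera_model(n);p,d=r.capture(n); cv2.imwrite(f"pics/{k}_{n}.png",cv2.resize(p[200:330,280:480,::-1],None,fx=4,fy=4,interpolation=2)); c=cloud(d,m)
    np.save(f"{k}_{n}_c.npy",c)
    L=c[(abs(c[...,0]-.508)<.007)&(c[...,2]>.03)&(c[...,2]<.08)]
    for y in np.arange(-.16,.06,.02):
        t=L[abs(L[:,1]-y)<.004]
        if len(t): print(n,round(y,2),np.percentile(t[:,2],[10,50,90]).round(4))
E
python3 look.py f
```

```text
6.55 [0.5094416  0.09847289 0.0033451 ] [9.65875922e-05 9.99999980e-01 5.13721613e-05 1.69915787e-04] [-0.14343047  3.3735521   4.48320947] 0.06084924406758782
top -0.16 [0.0333 0.0347 0.0371]
top -0.14 [0.0461 0.0499 0.0551]
top -0.12 [0.0463 0.0479 0.0496]
top -0.1 [0.0466 0.0481 0.05  ]
top -0.08 [0.0476 0.049  0.0506]
top -0.06 [0.0483 0.0503 0.052 ]
top -0.04 [0.049  0.0509 0.0527]
top -0.02 [0.035  0.0381 0.0391]
top -0.0 [0.045  0.0477 0.0491]
top 0.02 [0.0323 0.0346 0.0362]
top 0.04 [0.0327 0.0345 0.0362]
scene -0.16 [0.0313 0.0329 0.0337]
scene -0.14 [0.0441 0.0474 0.0523]
scene -0.12 [0.0447 0.0466 0.0487]
scene -0.1 [0.0456 0.0474 0.0493]
scene -0.08 [0.046  0.0478 0.0497]
scene -0.06 [0.0473 0.0491 0.0509]
scene -0.04 [0.0486 0.0499 0.0516]
scene -0.02 [0.0348 0.0374 0.0393]
scene -0.0 [0.0432 0.0461 0.0486]
scene 0.02 [0.0324 0.0344 0.0357]
scene 0.04 [0.0324 0.0337 0.0348]
```

View pics/f_scene.png

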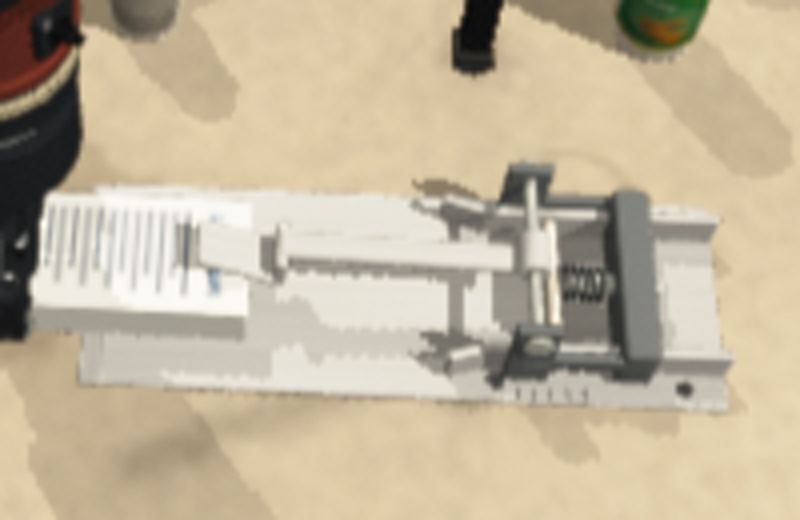

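View pics/f_top.png

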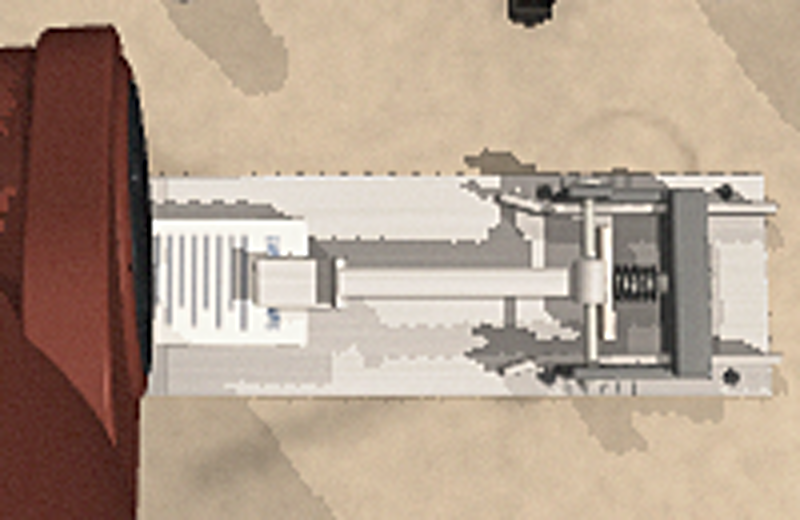

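Emit:
{"method": "carry_out", "body": {"series": "0 0 0 0 0.2 0 55;0 0 0 0 0.5 0 55;0 0 0 0 0.9 0 55;0 0 0 0 1.3 0 55;0 0 0 0 1.7 0 55;0 0 0 0 2.1 0 55;0 0 0 0 2.5 0 55;0 0 0 0 2.9 0 55;0 0 0 0 3.2 0 55;0 0 0 0 3.4 0 55;0 0 0 0 3.6 0 55;0 0 0 0 3.6 0 55"}}

```text
clock: 7.85
tool_pos: [0.5096, 0.0082, 0.0035]
ee_rot: [0.0, 1.0, -0.0, 0.0]
ft_force: [0.1, 0.9, 7.9]
width: 0.0608
```

```bash
python3 look.py g
```

```text
7.85 [0.50959756 0.00820839 0.00349017] [ 1.05538715e-04  9.99999944e-01 -8.35219543e-05  3.06779073e-04] [0.13005318 0.90890391 7.89459684] 0.06083626077709115
top -0.16 [0.0313 0.0335 0.0345]
top -0.14 [0.0462 0.0501 0.0548]
top -0.12 [0.0474 0.0489 0.0509]
scene -0.16 [0.0313 0.0335 0.0423]
scene -0.14 [0.0446 0.047  0.0512]
scene -0.12 [0.0463 0.0479 0.0502]
scene -0.1 [0.034  0.0497 0.052 ]
scene -0.08 [0.0327 0.0507 0.0532]
scene -0.06 [0.0331 0.0522 0.0559]
scene -0.04 [0.0332 0.0547 0.0573]
scene -0.02 [0.0427 0.0445 0.0466]
scene -0.0 [0.0556 0.0556 0.0556]
```

View pics/g_scene.png

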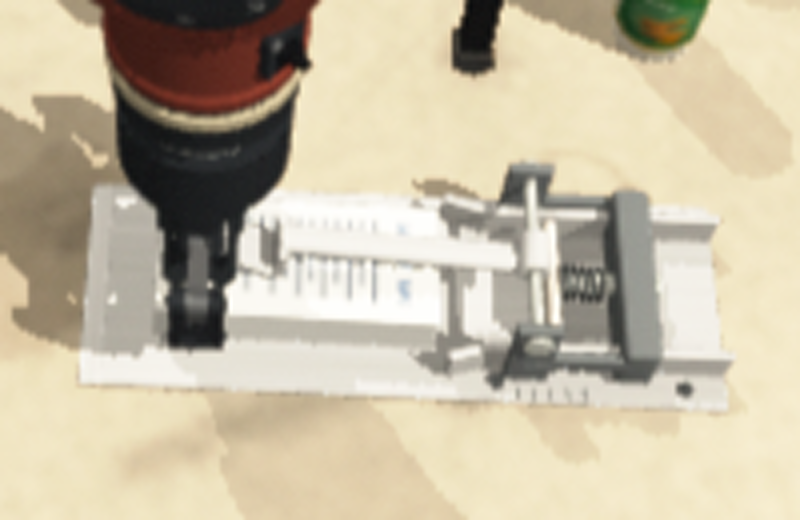

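View pics/g_top.png

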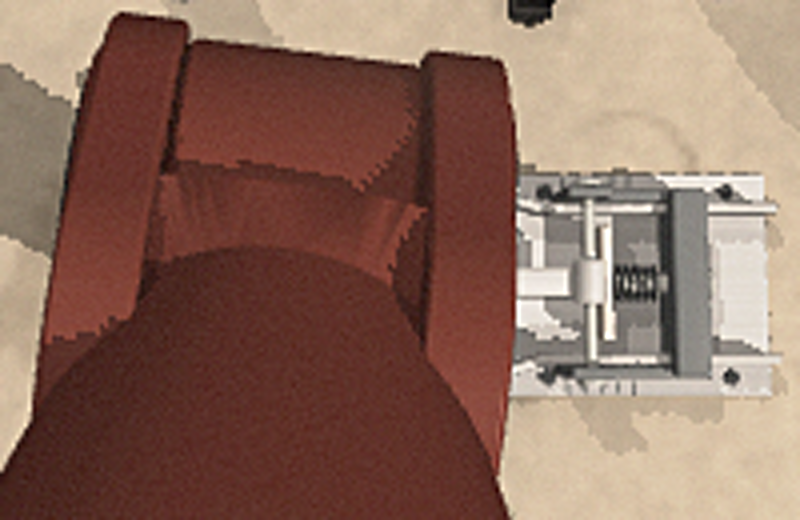

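Emit:
{"method": "carry_out", "body": {"series": "0 0 0 0 0.15 -0.01 55;0 0 0 0 0.35 -0.01 55;0 0 0 0 0.55 -0.01 55;0 0 0 0 0.75 -0.01 55;0 0 0 0 0.95 -0.01 55;0 0 0 0 1.15 -0.01 55;0 0 0 0 1.35 -0.01 55;0 0 0 0 1.55 -0.01 55;0 0 0 0 1.68 -0.01 55;0 0 0 0 1.72 -0.01 55;0 0 0 0 1.72 -0.01 55"}}

```text
clock: 9.05
tool_pos: [0.5093, -0.0345, 0.0035]
ee_rot: [-0.0, 1.0, 0.0, -0.0]
ft_force: [0.7, 2.6, 5.4]
width: 0.0616
```

```bash
python3 look.py i
```

```text
9.05 [ 0.50926195 -0.03450077  0.00351148] [-8.33238924e-05  9.99999995e-01  4.60372011e-05 -1.84696074e-05] [0.69738829 2.58358735 5.43980032] 0.06164405180291309
scene -0.16 [0.0313 0.0336 0.0499]
scene -0.14 [0.0339 0.0464 0.0521]
scene -0.12 [0.0331 0.0478 0.0491]
scene -0.1 [0.033  0.0489 0.0519]
scene -0.08 [0.0327 0.0511 0.0537]
scene -0.06 [0.0331 0.0524 0.0556]
scene -0.02 [0.0396 0.0471 0.0485]
scene -0.0 [0.0533 0.0553 0.058 ]
```

View pics/i_scene.png

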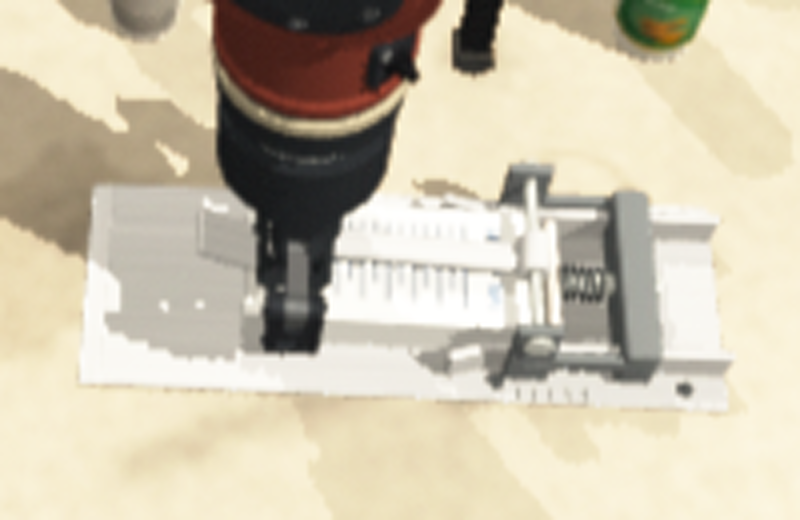

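Emit:
{"method": "carry_out", "body": {"series": "0 0 0 0 0.06 0 55;0 0 0 0 0.12 0 55;0 0 0 0 0.18 0 55;0 0 0 0 0.24 0 55;0 0 0 0 0.24 0 55"}}

```text
clock: 9.65
tool_pos: [0.5092, -0.0403, 0.0035]
ee_rot: [-0.0, 1.0, 0.0, -0.0]
ft_force: [0.6, 3.9, 5.7]
width: 0.0612
```

Emit:
{"method": "carry_out", "body": {"series": "0 0 0 0 0.06 0 55;0 0 0 0 0.12 0 55;0 0 0 0 0.12 0 55"}}

```text
clock: 9.95
tool_pos: [0.5091, -0.0428, 0.0035]
ee_rot: [-0.001, 1.0, 0.0, -0.0]
ft_force: [0.8, 7.3, 6.6]
width: 0.061
```

Emit:
{"method": "carry_out", "body": {"series": "0 0 0 0 0.04 0 55;0 0 0 0 0.08 0 55;0 0 0 0 0.08 0 55"}}

```text
clock: 10.25
tool_pos: [0.5092, -0.0444, 0.0035]
ee_rot: [-0.001, 1.0, 0.001, -0.0]
ft_force: [0.4, 8.4, 7.4]
width: 0.0611
```

Emit:
{"method": "carry_out", "body": {"series": "0 0 0 0 0.04 0 55;0 0 0 0 0.08 0 55;0 0 0 0 0.08 0 55"}}

```text
clock: 10.55
tool_pos: [0.5091, -0.0462, 0.0035]
ee_rot: [-0.001, 1.0, 0.001, -0.0]
ft_force: [0.7, 9.0, 7.2]
width: 0.0609
```

Emit:
{"method": "carry_out", "body": {"series": "0 0 0 0 0.04 0 55;0 0 0 0 0.08 0 55;0 0 0 0 0.12 0 55;0 0 0 0 0.16 0 55;0 0 0 0 0.16 0 55"}}

```text
clock: 11.05
tool_pos: [0.5091, -0.05, 0.0035]
ee_rot: [-0.001, 1.0, 0.001, -0.0]
ft_force: [1.0, 10.5, 8.2]
width: 0.0608
```

Emit:
{"method": "carry_out", "body": {"series": "0 0 0 0 0.04 0 55;0 0 0 0 0.08 0 55;0 0 0 0 0.08 0 55"}}

```text
clock: 11.35
tool_pos: [0.5091, -0.052, 0.0035]
ee_rot: [-0.001, 1.0, 0.001, -0.0]
ft_force: [-0.5, 10.1, 7.4]
width: 0.0608
```

```bash
python3 look.py j
```

```text
11.35 [ 0.50905113 -0.05198978  0.00349301] [-1.43613311e-03  9.99998685e-01  7.49711905e-04 -7.85767928e-05] [-0.51657447 10.06437111  7.39642459] 0.0607631559978995
top -0.0 [0.0516 0.0539 0.056 ]
scene -0.16 [0.0322 0.0339 0.0482]
scene -0.14 [0.0336 0.0464 0.0515]
scene -0.12 [0.0334 0.047  0.05  ]
scene -0.1 [0.0336 0.0488 0.051 ]
scene -0.08 [0.0329 0.0494 0.052 ]
scene -0.04 [0.0351 0.0541 0.0551]
scene -0.02 [0.0395 0.0417 0.044 ]
scene -0.0 [0.0512 0.0533 0.0553]
```

View pics/j_scene.png

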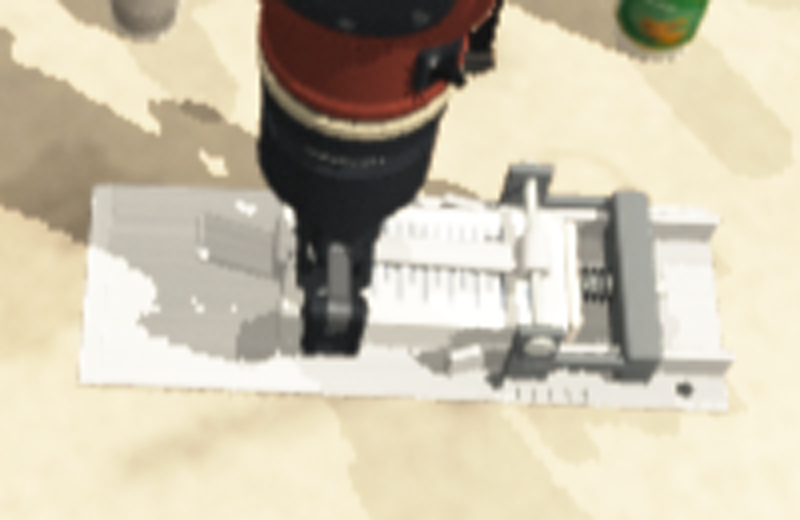

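Emit:
{"method": "carry_out", "body": {"series": "0 0 0 0 0.03 0 55;0 0 0 0 0.06 0 55;0 0 0 0 0.06 0 55"}}

```text
clock: 11.75
tool_pos: [0.5091, -0.0534, 0.0035]
ee_rot: [-0.001, 1.0, 0.001, -0.0]
ft_force: [0.6, 10.4, 8.5]
width: 0.061
```

```bash
python3 look.py k | grep -E "^[0-9]|-0.0[24]? "
```

```text
11.75 [ 0.50905059 -0.05344826  0.0035134 ] [-1.43160628e-03  9.99998652e-01  8.00589123e-04 -7.03612752e-05] [ 0.59040449 10.42990164  8.53954609] 0.061033282992258686
top -0.0 [0.0466 0.0494 0.0508]
scene -0.04 [0.0335 0.0506 0.0538]
scene -0.02 [0.0371 0.0396 0.0415]
scene -0.0 [0.047  0.0491 0.0516]
```

Emit:
{"method": "carry_out", "body": {"series": "0 0 0 0 0.03 0 55;0 0 0 0 0.05 0 55;0 0 0 0 0.05 0 55"}}

```text
clock: 12.15
tool_pos: [0.509, -0.0546, 0.0035]
ee_rot: [-0.002, 1.0, 0.001, -0.0]
ft_force: [0.5, 10.9, 8.0]
width: 0.0609
```

```bash
python3 look.py l | grep -E "^[0-9]|-0.0[24]? "
```

```text
12.15 [ 0.50904636 -0.05463895  0.00350699] [-1.51733394e-03  9.99998535e-01  7.89426521e-04 -6.63261742e-05] [ 0.48217673 10.8792361   8.01307693] 0.06093856342407545
top -0.0 [0.0394 0.0414 0.0433]
scene -0.04 [0.0349 0.0445 0.0467]
scene -0.02 [0.0306 0.0328 0.0349]
scene -0.0 [0.0384 0.0405 0.0427]
```

```bash
python3 - <<'E'
from h import *
for f in ("scene_c","k_scene_c","l_scene_c","top_c","l_top_c"):
    c=np.load(f+".npy"); L=c[(abs(c[...,0]-.508)<.007)&(c[...,2]>.02)&(c[...,2]<.08)]
    print(f,[(round(y,3),*np.percentile(L[abs(L[:,1]-y)<.003][:,2],[20,50]).round(4)) for y in (-.04,-.03,-.015,-.01,-.005,0,.005) if (abs(L[:,1]-y)<.003).sum()>3])
E
```

```text
scene_c [(-0.04, np.float64(0.044), np.float64(0.0456)), (-0.03, np.float64(0.0295), np.float64(0.0438)), (-0.015, np.float64(0.0335), np.float64(0.0353)), (-0.01, np.float64(0.0349), np.float64(0.0361)), (-0.005, np.float64(0.0372), np.float64(0.0384)), (0, np.float64(0.0389), np.float64(0.0402)), (0.005, np.float64(0.0419), np.float64(0.0429))]
k_scene_c [(-0.04, np.float64(0.0335), np.float64(0.0347)), (-0.03, np.float64(0.0392), np.float64(0.0507)), (-0.015, np.float64(0.0412), np.float64(0.0419)), (-0.01, np.float64(0.0427), np.float64(0.0437)), (-0.005, np.float64(0.0453), np.float64(0.0467)), (0, np.float64(0.047), np.float64(0.0485)), (0.005, np.float64(0.0502), np.float64(0.0518))]
l_scene_c [(-0.04, np.float64(0.0378), np.float64(0.045)), (-0.03, np.float64(0.0296), np.float64(0.0449)), (-0.015, np.float64(0.034), np.float64(0.0343)), (-0.01, np.float64(0.0353), np.float64(0.037)), (-0.005, np.float64(0.0381), np.float64(0.0386)), (0, np.float64(0.0391), np.float64(0.0401)), (0.005, np.float64(0.0414), np.float64(0.0423))]
top_c [(-0.04, np.float64(0.0449), np.float64(0.0461)), (-0.03, np.float64(0.0442), np.float64(0.0458)), (-0.015, np.float64(0.0341), np.float64(0.0348)), (-0.01, np.float64(0.0348), np.float64(0.0367)), (-0.005, np.float64(0.0378), np.float64(0.04)), (0, np.float64(0.0393), np.float64(0.0404)), (0.005, np.float64(0.0418), np.float64(0.0425))]
l_top_c [(-0.01, np.float64(0.0358), np.float64(0.0368)), (-0.005, np.float64(0.0369), np.float64(0.0384)), (0, np.float64(0.0397), np.float64(0.0411)), (0.005, np.float64(0.0424), np.float64(0.0435))]
```

View pics/l_scene.png

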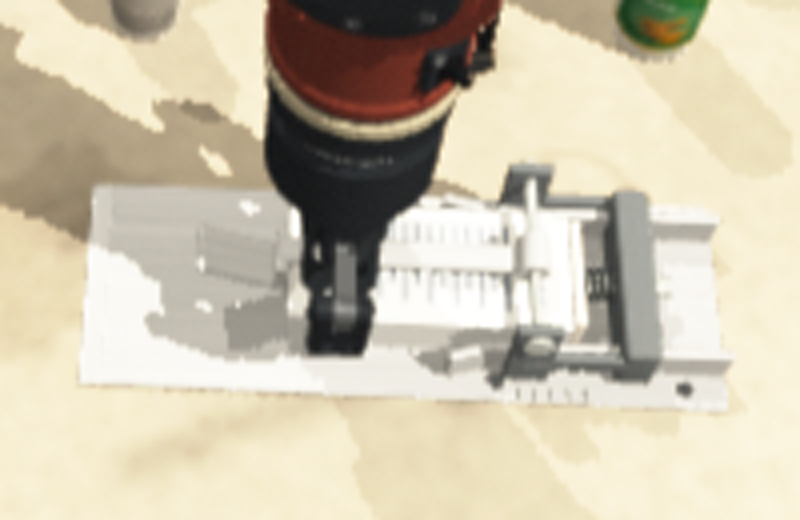

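Emit:
{"method": "carry_out", "body": {"series": "0 0 0 0 -0.01 0 55;0 0 0 0 -0.02 0 55;0 0 0 0 -0.02 0 55"}}

```text
clock: 12.55
tool_pos: [0.5091, -0.0546, 0.0035]
ee_rot: [-0.001, 1.0, 0.001, -0.0]
ft_force: [-0.8, 8.3, 7.9]
width: 0.0609
```

Emit:
{"method": "carry_out", "body": {"series": "0 0 0 0 -0.01 0 55;0 0 0 0 -0.02 0 55;0 0 0 0 -0.02 0 55"}}

```text
clock: 12.85
tool_pos: [0.5091, -0.0546, 0.0035]
ee_rot: [-0.0, 1.0, 0.001, -0.0]
ft_force: [0.3, 6.1, 7.2]
width: 0.061
```

Emit:
{"method": "carry_out", "body": {"series": "0 0 0 0 -0.01 0 55;0 0 0 0 -0.02 0 55;0 0 0 0 -0.02 0 55"}}

```text
clock: 13.15
tool_pos: [0.5091, -0.0545, 0.0035]
ee_rot: [-0.0, 1.0, 0.0, -0.0]
ft_force: [-0.3, 3.0, 6.2]
width: 0.0608
```

Emit:
{"method": "carry_out", "body": {"series": "0 0 0 0 -0.01 0 55;0 0 0 0 -0.02 0 55;0 0 0 0 -0.02 0 55"}}

```text
clock: 13.45
tool_pos: [0.5091, -0.0545, 0.0035]
ee_rot: [0.0, 1.0, 0.0, -0.0]
ft_force: [-0.3, 0.6, 6.0]
width: 0.0608
```

Emit:
{"method": "carry_out", "body": {"series": "0 0 0 0 -0.01 0 55;0 0 0 0 -0.02 0 55;0 0 0 0 -0.02 0 55"}}

```text
clock: 13.75
tool_pos: [0.5092, -0.0545, 0.0035]
ee_rot: [0.001, 1.0, 0.0, -0.0]
ft_force: [-0.2, -1.9, 5.8]
width: 0.061
```

Emit:
{"method": "carry_out", "body": {"series": "0 0 0 0 0 0 55;0 0 0 0 0 0 55;0 0 0 0 0 0 55;0 0 0 0 0 0 55"}}

```text
clock: 14.15
tool_pos: [0.5092, -0.0545, 0.0035]
ee_rot: [0.001, 1.0, 0.0, -0.0]
ft_force: [-1.7, -1.7, 5.7]
width: 0.0608
```

```bash
python3 look.py m | grep -E "^[0-9]|-0.0[24]? "
```

```text
14.15 [ 0.50915032 -0.05446534  0.00351414] [ 8.02243124e-04  9.99999650e-01  1.36796972e-04 -1.91938954e-04] [-1.67853709 -1.69549145  5.71393215] 0.060768131720481774
top -0.0 [0.0397 0.0413 0.0427]
scene -0.04 [0.0331 0.0441 0.0466]
scene -0.02 [0.0303 0.0323 0.0346]
scene -0.0 [0.0386 0.0403 0.042 ]
```

Emit:
{"method": "carry_out", "body": {"series": "0 0 0 0 0 0 62;0 0 0 0 0 0 66;0 0 0 0 0 0 72;0 0 0 0 0 0 80;0 0 0 0 0 0 85;0 0 0 0 0 0 85;0 0 0 0 0 0 85"}}

```text
clock: 14.95
tool_pos: [0.5093, -0.0535, 0.0035]
ee_rot: [-0.0, 1.0, 0.0, -0.0]
ft_force: [0.2, 0.0, 0.8]
width: 0.085
```

```bash
python3 look.py n | grep -E "^[0-9]|-0.0[24]? "; python3 -c "
from rig import r
import cv2
p,d=r.capture('wrist'); cv2.imwrite('pics/n_wrist.png',p[:,:,::-1])"
```

```text
14.95 [ 0.50925118 -0.05350622  0.0034587 ] [-5.52468854e-06  9.99999988e-01  1.47342548e-04 -5.03811217e-05] [0.182534   0.01752224 0.84195711] 0.0849951131831277
top -0.0 [0.0405 0.0422 0.0444]
scene -0.04 [0.0352 0.0456 0.0481]
scene -0.02 [0.031  0.0327 0.0354]
scene -0.0 [0.0396 0.0421 0.0432]
```

View pics/n_wrist.png

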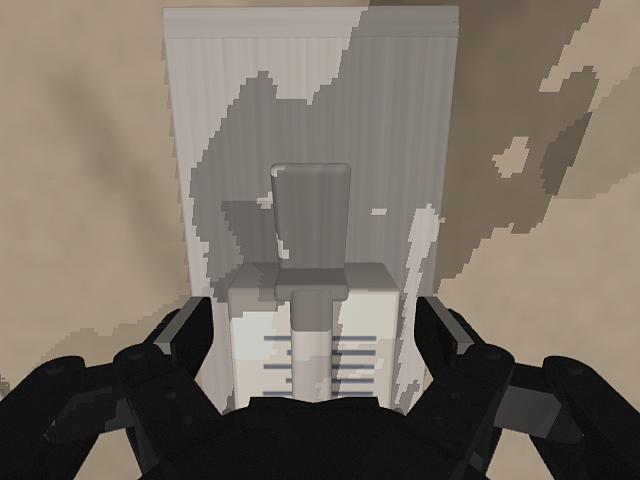

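Emit:
{"method": "carry_out", "body": {"series": "0 0 0 0 0 -0.4 85;0 0 0 0 0 -1 85;0 0 0 0 0 -2 85;0 0 0 0 0 -3 85;0 0 0 0 0 -4 85;0 0 0 0 0 -5.5 85;0 0 0 0 0 -6 85;0 0 0 0 0 -6 85"}}

```text
clock: 15.9
tool_pos: [0.5108, -0.0539, 0.1562]
ee_rot: [0.001, 1.0, 0.0, 0.002]
ft_force: [-0.0, 0.4, -1.0]
width: 0.0848
```

Emit:
{"method": "carry_out", "body": {"series": "0 0 0 0 -1 0 85;0 0 0 0 -2.5 0 85;0 0 0 0 -4 0 85;0 0 0 0 -5.5 0 85;0 0 0 0 -7 0 85;0 0 0 0 -8 0 85;0 0 0 0 -8 0 85;0 0 0 0 -8 0 85"}}

```text
clock: 16.7
tool_pos: [0.5085, 0.1466, 0.1527]
ee_rot: [0.0, 1.0, 0.001, -0.001]
ft_force: [0.1, 0.4, -0.3]
width: 0.0848
```

```bash
python3 look.py o | grep -vE "^[0-9]"; python3 - <<'E'
from h import *
for f in ("scene_c","o_scene_c","top_c","o_top_c"):
    c=np.load(f+".npy"); L=c[(abs(c[...,0]-.508)<.007)&(c[...,2]>.02)&(c[...,2]<.08)]
    print(f,[(round(y,3),np.median(L[abs(L[:,1]-y)<.003][:,2]).round(4)) for y in (-.12,-.08,-.05,-.01,-.005,0,.005) if (abs(L[:,1]-y)<.003).sum()>3])
c=np.load("o_top_c.npy"); q=c[(abs(c[...,2]-.034)<.004)&(c[...,1]>-.12)&(c[...,1]<-.02)&(abs(c[...,0]-.508)<.045)]
print(q[:,1].max())
for y in (-.04,-.05,-.06,-.07,-.08,-.09,-.1,-.11):
    t=q[abs(q[:,1]-y)<.004]; print(y,len(t),t[:,0].min().round(4),t[:,0].max().round(4),np.median(t[:,2]).round(4))
E
```

```text
top -0.16 [0.0332 0.0347 0.0374]
top -0.14 [0.0439 0.0495 0.0547]
top -0.12 [0.0405 0.0462 0.048 ]
top -0.1 [0.036  0.0467 0.0485]
top -0.08 [0.0397 0.0462 0.0487]
top -0.06 [0.0382 0.0468 0.0485]
top -0.04 [0.0387 0.0469 0.0489]
top -0.02 [0.0316 0.0333 0.0353]
top -0.0 [0.0398 0.0423 0.0436]
scene -0.16 [0.0316 0.0344 0.0497]
scene -0.14 [0.0334 0.0462 0.0517]
scene -0.12 [0.0348 0.0445 0.0473]
scene -0.1 [0.0342 0.045  0.0471]
scene -0.08 [0.0352 0.0451 0.0484]
scene -0.06 [0.0348 0.0451 0.0476]
scene -0.04 [0.0335 0.0454 0.047 ]
scene -0.02 [0.0315 0.0325 0.0346]
scene -0.0 [0.04   0.0412 0.0429]
scene_c [(-0.12, np.float64(0.0455)), (-0.08, np.float64(0.0463)), (-0.05, np.float64(0.0464)), (-0.01, np.float64(0.0361)), (-0.005, np.float64(0.0384)), (0, np.float64(0.0402)), (0.005, np.float64(0.0429))]
o_scene_c [(-0.12, np.float64(0.0443)), (-0.08, np.float64(0.0457)), (-0.05, np.float64(0.045)), (-0.01, np.float64(0.0371)), (-0.005, np.float64(0.0392)), (0, np.float64(0.041)), (0.005, np.float64(0.044))]
top_c [(-0.12, np.float64(0.0456)), (-0.08, np.float64(0.0458)), (-0.05, np.float64(0.0468)), (-0.01, np.float64(0.0367)), (-0.005, np.float64(0.04)), (0, np.float64(0.0404)), (0.005, np.float64(0.0425))]
o_top_c [(-0.12, np.float64(0.0464)), (-0.08, np.float64(0.0458)), (-0.05, np.float64(0.0466)), (-0.01, np.float64(0.0373)), (-0.005, np.float64(0.0403)), (0, np.float64(0.0417)), (0.005, np.float64(0.0448))]
-0.020001639212669252
-0.04 92 0.4782 0.5382 0.0351
-0.05 95 0.4783 0.5381 0.035
-0.06 102 0.4783 0.5382 0.0352
-0.07 105 0.4783 0.5382 0.0352
-0.08 106 0.4784 0.5381 0.035
-0.09 95 0.4784 0.5383 0.0351
-0.1 97 0.4785 0.5383 0.0351
-0.11 102 0.4785 0.5382 0.0347
```

View pics/o_top.png

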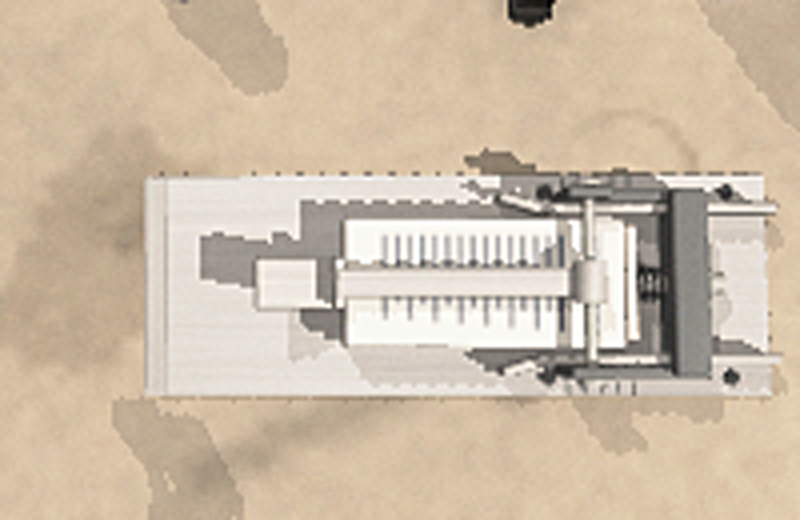

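View pics/o_scene.png

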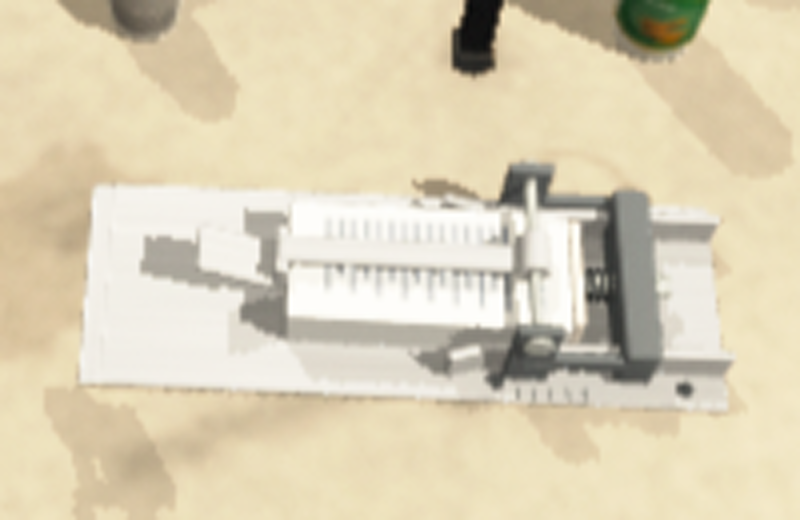

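```bash
python3 -c "
from rig import r
print(r.hand_in())"
```

```text
the job is handed in; nothing more can be done
None
```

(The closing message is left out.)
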